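Undo the combination lock of the slide box and present its shackle

TASK

Please undo the combination lock that holds the slide box shut: turn its round dial, feeling for the clicks, until the ridge on the dial rests in the notch at the raised index mark, then pull the U-shaped shackle straight up out of the lock. Carry the shackle over to the middle of the notebook and finish while still holding it there in the gripper, upright, its feet about 10 cm or more above the notebook (well below 30 cm), not put down. Leave the dial on its index mark and all the other things on the bench where they are.

Things in the scene. Friction and masses are not known exactly. Their poses are not given: they have to be found in the camera images.
- lock_unit: Fixed grey lock on a base plate. Origin on the bench under the middle of its housing, z up. Housing x -40..40, y -98..90 mm, top z 44; dial on it at y +50, steel U shackle at y -45. Hasp strap (y -63..-27, top z 47) runs from the shackle to +x over the slide box behind (x 48..152, 43 mm high). Plate x -48..172, y -102..110 mm, 3 mm thick.
- dial (a joint): Dial angle, rad, + counter-clockwise from above, -1.0..2.9; starts in a notch at 0.6 to 2.5, so turn clockwise. 0: ridge at the index mark, the only place where the shackle is free (within 0.2); at other notches it is held fast. Sprung click notches every 0.628 rad, 0 among them: let go nearer than half a pitch it snaps in; about 0.08 N m to pass a click.
- dial_grip (a point): Middle of the round black dial, on its upright axis, 59 mm above the bench. 44 mm diameter, from z 46 to 70 mm above the bench; a white raised radial ridge on top (to 72 mm) is its pointer. The side can be gripped in any direction. Own x axis points away from the ridge.
- index_mark (a point): Top of the raised white index mark, 10 x 4 x 5 mm, on the housing beside the dial, 33 mm from the dial's axis, on the side away from the slide box (-x of the lock unit).
- shackle: Loose steel U, upright in the lock, about 0.13 to 0.25 kg. Origin midway between the undersides of its feet, 4 mm above the bench when home; z up. Legs 16 x 12 mm, 48 mm apart along its x (the lock unit's x when home), 64 mm wide, 86 mm high over all. Feet sit 43 mm below the strap's top with 1.5 mm play all round: raise straight up over 43 mm to free it.
- shackle_crown (a point): Middle of the straight round crossbar at the top of the shackle: 12 mm bar along the shackle's own x, straight over 26 mm, 80 mm above the undersides of the feet; 84 mm above the bench when home.
- notebook: Closed brown notebook fixed on the bench at the left, 210 x 152 x 13 mm. Origin: centre of its underside. A tall stereo microscope (y -0.10..0.22 m, x from 0.47 m on, 0.48 m high) stands between lock and notebook: pass in front of it, at x about 0.38 m.
- petri_dish: Bystander: covered petri dish, 91 mm wide, 15 mm high, on the bench between robot and stereo microscope. Origin: centre of its underside. Leave it alone.
- tally_counter: Bystander: hand tally counter, 71 x 50 x 26 mm, behind the notebook. Origin: centre of its underside. Leave it alone.
- oil_bottle: Bystander: small brown bottle, 30 mm wide, 73 mm high, behind the notebook. Origin: centre of its underside. Leave it alone.
Things that resemble listed ones, but are neither listed nor needed, are in the scene too. Leave any pink look-alike of the shackle alone.

How it is judged:
On the way, in this order (a step that is already met when the one before it is completed fails the run):
1. the dial rests within 0.2 rad of the index mark while the shackle is still home (value of joint dial between -0.2 and 0.2 rad and distance of shackle from where it was at the start of the episode below 0.012 m), for 0.3 s.
2. the shackle is held by the fingers and drawn out of the lock, its feet more than 50 mm above the bench (z of shackle in the frame of lock_unit above 0.05 m and contact force between the fingers and shackle above 1 N), for 0.2 s.
At the end, for the whole second after the job is handed in: The fingers hold the shackle still and upright (within 0.3 rad), its feet 85 to 320 mm above the bench and its middle within 60 mm of the notebook's middle seen from above, touching nothing but the fingers, and the dial still stands within 0.25 rad of the index mark (height (world z) of shackle between 0.085 and 0.32 m and horizontal distance between shackle and notebook below 0.06 m and angle between shackle's own z axis and vertical below 0.3 rad and contact force between the fingers and shackle above 1 N and contact force between shackle and notebook below 0.1 N and linear speed of shackle below 0.03 m/s and value of joint dial between -0.25 and 0.25 rad); the arm keeps its last pose, push and grip.
It fails at once if a bystander (petri dish, tally counter or bottle) is shifted by more than 30 mm (distance of any of petri_dish, tally_counter, oil_bottle from where it was at the start of the episode above 0.03 m).
It also fails if it takes over 64 s, if anything falls off the work surface, if the arm or the gripper's body presses on something with over 40 N, if the wrist force passes 120 N, or if a joint passes its speed limit or range.

ROBOT

A 6-joint arm with a two-finger parallel gripper is mounted at the origin on a cart in front of the work surface, level with it; the furniture and walls round the work are solid. World frame = base frame: x ahead of the robot, y to its left, z up, the work surface at z = 0. Lengths are in m, angles in rad, forces in N, time in s.
With the tool pointing down it reaches from about 0.35 to 0.975 m from the base axis. Payload 4.9 kg.
Tool frame: the origin (TCP) lies at the very end of the fingers, on their centre line; the grasp point (between the pads) lies 19 mm behind it (ctrl.grasp_offset is the distance from the TCP to the grasp point, in m); z points along the fingers, y is the line along which they close (so a half turn about z gives the same grasp; the last joint's range is limited). The gripper opens to 85 mm and grips with 20 to 120 N. Pads are 22 mm wide; open, the fingers measure 114 mm over their backs; the gripper's body (76 mm by 85 mm) begins 54 mm behind the grasp point. The pads swing forward as they close: fully open they stand 13 mm farther back than shut.
Start: joints at [-1.404, 0.053, 1.613, -0, 1.476, -0.119], TCP at [0.176, -0.6, 0.231] pointing down, gripper open.
Joint ranges: [-3.01, 3.01], [-1.01, 2.22], [0.06, 2.58], [-1.02, 4.17], [0.09, 2.62], [-3.14, 3.14]. Speed limits (rad/s): [2.57, 2.57, 3.14, 3.14, 3.14, 3.14].

INTERFACE

Orientations are given as a rotation vector (axis times angle).
In Python, from station import ctrl, optics gives the robot as it stands.
- The arm moves only by the shell command python3 -m handwheel 'ROWS' [OPENING] [FORCE]. ROWS is JSON, a list of rows, each an object of numbers: "tx", "ty", "tz": the shift along the tool's x, y, z in mm; "roll": the turn about the tool's z in rad. A call has 1 to 12 rows; each row shifts and turns the commanded pose from where the row before left it, along the tool's axes as they then stand; what a row does not reach is not made up. A row lasts 1/12 s, in which the tool goes at most 41.7 mm and 7.16 degrees, less where a joint would pass 70% of its speed; a pose out of reach is approached as far as the arm can. A call with a gripper value outside its range is refused whole. OPENING is the finger opening in mm, from 0 to 85.4, set as the call begins (- or left out, the last holds). The fingers move at their own pace and stop on an object; FORCE is the grip in N (left out, the last holds). Time passes only in rows, so rows that do not move let the fingers close. It gives the time, the measured TCP pose, the force, the opening and the grip force at its end, in the units of the state.
- ctrl.get_obs(): the state, without advancing time (a new reading comes with each control period).
- optics.get_image(name): name is "side" or "top" or "wrist"; returns (picture, depth): 400x640x3 uint8, red, green, blue; 400x640 float32, m along the optical axis (not along the pixel's ray), 0 where there is no reading.
- optics.camera_params(name): a dict with "mtx" (3x3 intrinsics, pixels), "extrinsics" (4x4, takes a point from camera to world coordinates); the wrist camera has in their place "tool_from_camera" (4x4, takes a point from camera to tool coordinates, whose origin is the TCP and whose axes are the flange's). Camera axes: x right, y down, z forward; pixel columns grow to the right and rows downward; lengths in m; the calibration is good to about 2 mm. A picture is of the moment at which its call begins: read the wrist's pose just before it. camera_params takes no time and is no camera call.
- ctrl.finish_job(): hands the job in; it is judged then, once.
The state is a dict: "t": time; "q": joint angles; "dq": joint speeds; "effort": joint torques, N m; "tool_pos": TCP position; "tool_rot": TCP orientation; "contact_force": force on the tool from outside, world axes, zero at the start; "wrist_torque": the same for the moment, N m; "opening": finger opening in m; "grip_force": force on a finger pad.
Only numpy, scipy, OpenCV 4.12 (cv2) and the standard library are available. Lean on these libraries where they do the work, as an engineer would, in place of code of your own. Each camera call takes 0.05 s, during which the arm holds its last target. There are 200 camera calls.

## Working session

There is one attempt and no reset: what is moved stays moved. The work goes in short steps, Python scripts to look and compute and a shell command to move; the robot and the scene stay as the last step left them, time stands still between calls to the robot, and variables do not carry over. Pictures are saved under pics/ and viewed, at most 10 in all, crops included, and the job is handed in when it is done.

```bash
mkdir -p pics
cat > h.py <<'E'
import numpy as np,cv2
from scipy.spatial.transform import Rotation as R
from station import ctrl,optics
def pose():
    o=ctrl.get_obs();T=np.eye(4);T[:3,:3]=R.from_rotvec(o['tool_rot']).as_matrix();T[:3,3]=o['tool_pos'];return T
def grab(n,f):
    p=optics.camera_params(n);E=pose()@np.array(p['tool_from_camera']) if n=='wrist' else np.array(p['extrinsics'])
    im,d=optics.get_image(n);np.savez('pics/'+f,im=im,d=d,K=p['mtx'],E=E);cv2.imwrite(f'pics/{f}.png',im[:,:,::-1]);return im,d
def pts(f,uv):
    z=np.load(f'pics/{f}.npz');out=[]
    for u,v in uv:
        w=z['d'][v-1:v+2,u-1:u+2];w=w[w>0];d=np.median(w) if len(w) else 0
        out.append((z['E']@np.r_[np.linalg.inv(z['K'])@[u*d,v*d,d],1])[:3])
    return np.array(out)
def ray(f,u,v,h):
    z=np.load(f'pics/{f}.npz');r=z['E'][:3,:3]@np.linalg.inv(z['K'])@[u,v,1];o=z['E'][:3,3];return o+r*(h-o[2])/r[2]
E
python3 - <<'E'
from h import *
np.set_printoptions(precision=4,suppress=True)
grab('top','top0');grab('side','side0');o=ctrl.get_obs();print(o);print(pose())
for n in('top','side'):print(optics.camera_params(n)['extrinsics'])
E
```

```text
{'t': 0.1, 'q': array([-1.404 ,  0.0533,  1.6141,  0.    ,  1.476 , -0.119 ]), 'dq': array([-0.001 , -0.001 , -0.0036, -0.0013,  0.0008,  0.0002]), 'effort': array([  0.0011, -39.49  , -37.1363,   0.    ,   0.0039,  -0.    ]), 'tool_pos': array([ 0.1761, -0.5991,  0.2302]), 'tool_rot': array([-3.1077, -0.4472,  0.0001]), 'contact_force': array([-0.2264,  0.7415,  0.2506]), 'wrist_torque': array([ 0.0195,  0.0091, -0.0425]), 'grip_force': 0.0, 'opening': 0.08519806765100517}
[[ 0.9594  0.282  -0.0003  0.1761]
 [ 0.282  -0.9594  0.0019 -0.5991]
 [ 0.0002 -0.0019 -1.      0.2302]
 [ 0.      0.      0.      1.    ]]
[[ 0.0247 -0.9928  0.1172  0.3904]
 [-0.9997 -0.0243  0.0047 -0.0666]
 [-0.0018 -0.1173 -0.9931  1.4421]
 [ 0.      0.      0.      1.    ]]
[[ 0.9986 -0.034   0.0409  0.4935]
 [-0.0519 -0.4521  0.8905 -1.4242]
 [-0.0118 -0.8913 -0.4532  0.7648]
 [ 0.      0.      0.      1.    ]]
```

View pics/top0.png

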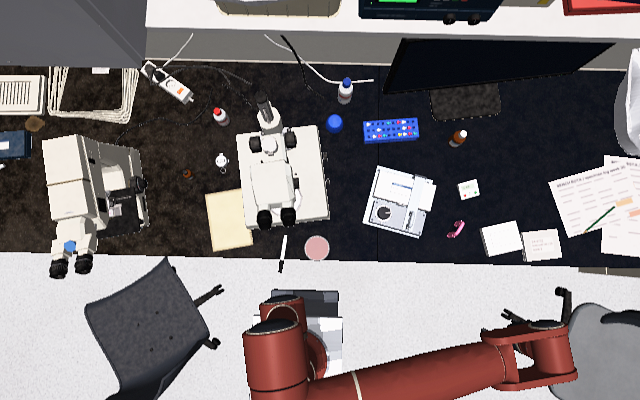

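View pics/side0.png

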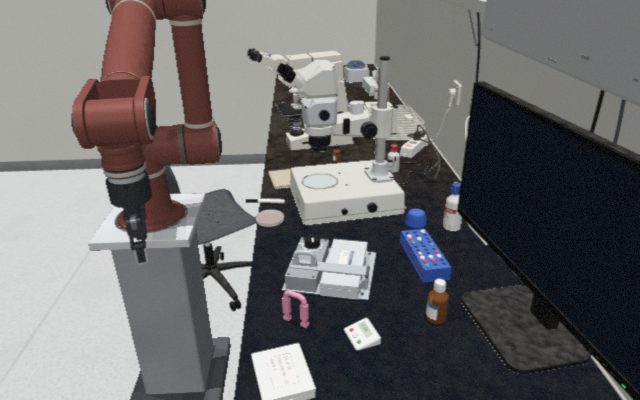

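The top view shows the lock with its black dial at about (384,212), the notebook (tan) at (230,220) and the petri dish at (317,248). The pink decoy is at (456,230). In the side view the dial is at (313,241). I'll enlarge both around the lock.

Run:
```python
from h import *
np.set_printoptions(precision=4,suppress=True)
a=cv2.imread('pics/top0.png')[160:245,355:445];b=cv2.imread('pics/side0.png')[225:305,275:385]
a=cv2.resize(a,None,fx=4.4,fy=4.4,interpolation=2)
b=cv2.resize(b,None,fx=3.6,fy=3.6,interpolation=2)
c=np.zeros((400,800,3),np.uint8);c[:a.shape[0],:a.shape[1]]=a;c[:b.shape[0],400:400+b.shape[1]]=b
cv2.imwrite('pics/crop0.png',c)
print(pts('top0',[(384,212),(207,195),(238,190),(212,250),(253,243),(230,230),(317,248)]))
z=np.load('pics/top0.npz');im=z['im'].astype(int)
```

```text
[[ 0.5227 -0.2918  0.0705]
 [ 0.5747  0.3431  0.0125]
 [ 0.5959  0.2312  0.0118]
 [ 0.3764  0.3161  0.0037]
 [ 0.4051  0.1692  0.0048]
 [ 0.4496  0.2529  0.0123]
 [ 0.3929 -0.0621  0.0165]]
```

View pics/crop0.png

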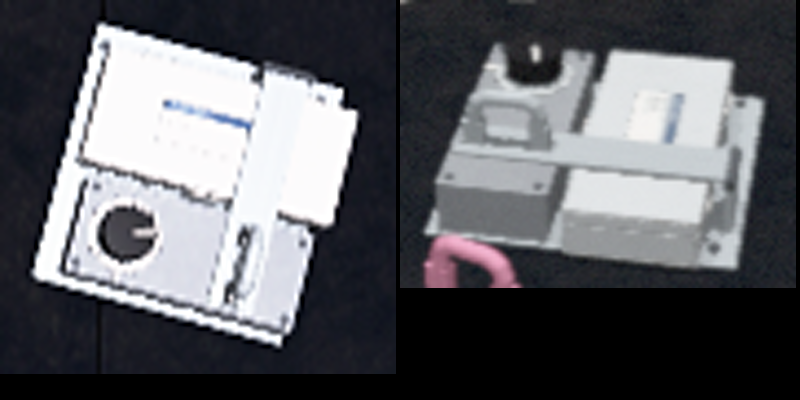

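The enlarged view gives the ridge about 110° CCW from the index, so the dial is at about 1.88 rad (3 notches). The lock yaw is about -0.22. Next I'll approach and look with the wrist camera.

```bash
cat >> h.py <<'E'
def to(x,y,z,yaw=None):
    T=pose();d=T[:3,:3].T@(np.array([x,y,z])-T[:3,3])*1000;cy=np.arctan2(T[1,0],T[0,0])
    print('shift mm',d.round(1),'yaw',round(cy,4),'roll',None if yaw is None else round(cy-yaw,4),'q6',ctrl.get_obs()['q'][5].round(3))
E
python3 - <<'E'
from h import *
np.set_printoptions(precision=4,suppress=True)
print(optics.camera_params('wrist'))
to(0.51,-0.31,0.28,1.68)
E
```

```text
{'mtx': array([[342.5014,   0.    , 322.733 ],
       [  0.    , 342.5014, 203.1244],
       [  0.    ,   0.    ,   1.    ]]), 'tool_from_camera': array([[-0.0003, -0.9625, -0.2712,  0.0692],
       [ 1.    , -0.0005,  0.0007, -0.0008],
       [-0.0008, -0.2712,  0.9625, -0.1428],
       [ 0.    ,  0.    ,  0.    ,  1.    ]])}
shift mm [ 401.9 -183.3  -49.4] yaw 0.2858 roll -1.3942 q6 -0.119
```

```bash
python3 -m handwheel '[{"tx":33,"ty":-15,"tz":-4},{"tx":33,"ty":-15,"tz":-4},{"tx":33,"ty":-15,"tz":-4},{"tx":33,"ty":-15,"tz":-4},{"tx":33,"ty":-15,"tz":-4},{"tx":33,"ty":-15,"tz":-4},{"tx":33,"ty":-15,"tz":-4},{"tx":33,"ty":-15,"tz":-4},{"tx":33,"ty":-15,"tz":-4},{"tx":33,"ty":-15,"tz":-4},{"tx":33,"ty":-15,"tz":-4},{"tx":33,"ty":-15,"tz":-4}]'
python3 -m handwheel '[{},{},{}]'
python3 - <<'E'
from h import *
grab('wrist','w1')
to(0.52,-0.29,0.20,1.68)
print(pose()[:3,3])
E
```

```text
shift mm [ 417.1 -199.6   30.7] yaw 0.2858 roll -1.3942 q6 -0.119
[ 0.17611645 -0.5991724   0.23033916]$[0]: bad value
$[0]: bad value
```

View pics/w1.png

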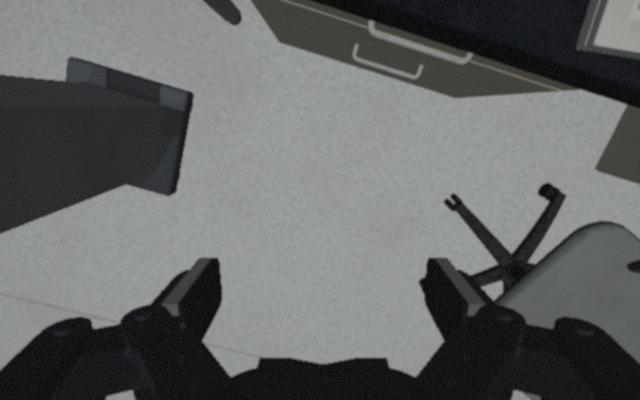

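The rows were refused, so the arm is still over the floor. I'll try again with all keys filled in.

```bash
python3 -m handwheel '[{"tx":33,"ty":-15,"tz":-4,"roll":0}]' || python3 -m handwheel '[{"tx":33.0,"ty":-15.0,"tz":-4.0,"roll":0.0}]'; python3 -m handwheel --help | head -20
```

```text
t: 0.23
tool_pos: [0.2003, -0.5776, 0.2336]
tool_rot: [-3.109, -0.439, 0.004]
contact_force: [0.9, 1.4, 0.4]
opening: 0.0858
grip_force: 0.0invalid input: not JSON, or not a number
```

```bash
python3 -m handwheel '[{"tx":33,"ty":-15,"tz":-4,"roll":0},{"tx":33,"ty":-15,"tz":-4,"roll":0},{"tx":33,"ty":-15,"tz":-4,"roll":0},{"tx":33,"ty":-15,"tz":-4,"roll":0},{"tx":33,"ty":-15,"tz":-4,"roll":0},{"tx":33,"ty":-15,"tz":-4,"roll":0},{"tx":33,"ty":-15,"tz":-4,"roll":0},{"tx":33,"ty":-15,"tz":-4,"roll":0},{"tx":33,"ty":-15,"tz":-4,"roll":0},{"tx":33,"ty":-15,"tz":-4,"roll":0},{"tx":20,"ty":-10,"tz":-4,"roll":0},{"tx":0,"ty":0,"tz":0,"roll":0}]'
python3 -m handwheel '[{"tx":0,"ty":0,"tz":0,"roll":0},{"tx":0,"ty":0,"tz":0,"roll":0}]'
python3 - <<'E'
from h import *
grab('wrist','w1')
to(0.52,-0.29,0.20,1.68)
print(pose()[:3,3])
E
```

```text
t: 1.23
tool_pos: [0.4971, -0.3208, 0.2799]
tool_rot: [-3.108, -0.455, -0.003]
contact_force: [-0.9, -0.6, 0.5]
opening: 0.0855
grip_force: 0.0
t: 1.4
tool_pos: [0.4938, -0.324, 0.2788]
tool_rot: [-3.109, -0.447, 0.001]
contact_force: [0.0, -0.2, 0.5]
opening: 0.0855
grip_force: 0.0
shift mm [ 35.1 -25.5  78.7] yaw 0.2847 roll -1.3953 q6 0.579
[ 0.49350986 -0.32434691  0.27875373]
```

View pics/w1.png

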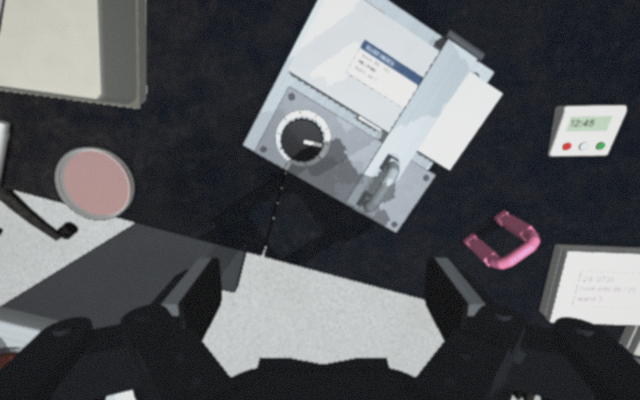

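The wrist view shows the dial at about (303,138) with its ridge toward (320,142). The shackle runs from about (393,160) to (370,205), and the decoy is at (505,240). I'll measure with the depth cloud.

```bash
cat >> h.py <<'E'
def cloud(f):
    z=np.load(f'pics/{f}.npz');d=z['d'];v,u=np.mgrid[:400,:640];P=np.stack([u*d,v*d,d])
    W=np.einsum('ij,jhw->hwi',z['E'][:3,:3]@np.linalg.inv(z['K']),P)+z['E'][:3,3];W[d==0]=np.nan;return W
def meas(f,dl=(0.523,-0.292),sh=(0.495,-0.38)):
    im=np.load(f'pics/{f}.npz')['im'].astype(int);W=cloud(f)
    h=W[...,2];r=np.hypot(W[...,0]-dl[0],W[...,1]-dl[1])
    m=(h>.062)&(h<.08)&(r<.035)
    p=W[m];c,rad=cv2.minEnclosingCircle((p[:,:2]*1000).astype(np.float32));c=np.array(c)/1000
    print(f,'dial',c,rad,np.median(p[:,2]),m.sum())
    b=m&(im.min(-1)>140)&(np.hypot(W[...,0]-c[0],W[...,1]-c[1])<.021);q=W[b]
    if len(q): e=q[:,:2].mean(0)-c;print(' ridge n',len(q),'dir',np.arctan2(e[1],e[0]),'len',np.hypot(*e),'z',np.median(q[:,2]))
    s=(h>.062)&(h<.11)&(np.hypot(W[...,0]-sh[0],W[...,1]-sh[1])<.05);q=W[s]
    if len(q)>9:
        (x,y),wh,a=cv2.minAreaRect((q[:,:2]*1000).astype(np.float32));t=q[q[:,2]>np.percentile(q[:,2],60)]
        u=np.linalg.svd(q[:,:2]-q[:,:2].mean(0))[2][0] if len(q)<3000 else None
        print(' shackle ctr',x/1000,y/1000,wh,'axis',None if u is None else np.arctan(u[1]/u[0]),'ztop',np.percentile(q[:,2],[50,90,98]))
E
python3 - <<'E'
from h import *
meas('w1');meas('top0')
print(pts('w1',[(303,150),(393,163),(382,182),(370,205),(300,93),(384,182)]))
print(ray('w1',303,138,.07),ray('top0',384.5,213,.07))
E
```

```text
w1 dial [ 0.52150787 -0.29245761] 22.671968460083008 0.06973361887790236 1493
 ridge n 65 dir -1.475082983363154 len 0.009293870784761273 z 0.07207373147771773
 shackle ctr 0.4986077880859375 -0.3842837524414062 (11.955519676208496, 63.99606704711914) axis -0.25586139926583223 ztop [0.0868961  0.09029839 0.09114841]
top0 dial [ 0.52340448 -0.29198633] 22.557191848754883 0.0707220129515298 129
 ridge n 16 dir -1.0578255825475036 len 0.011737503842070082 z 0.07154170666144344
 shackle ctr 0.498569091796875 -0.3829229431152344 (12.85777759552002, 61.70355987548828) axis -0.23499772744856337 ztop [0.0861961  0.09170162 0.09568021]
[[ 0.51322264 -0.29665315  0.0698018 ]
 [ 0.52701311 -0.38813223  0.07508164]
 [ 0.50708989 -0.38105967  0.08712966]
 [ 0.48105561 -0.37717071  0.08707465]
 [ 0.56634207 -0.27714694  0.04283539]
 [ 0.50781131 -0.38273209  0.08814873]]
[ 0.52490359 -0.2934347   0.07      ] [ 0.51930753 -0.29367344  0.07      ]
```

```bash
python3 -m handwheel '[{"tx":18,"ty":-11,"tz":30,"roll":0},{"tx":18,"ty":-11.5,"tz":30,"roll":0},{"tx":0,"ty":0,"tz":30,"roll":-0.104},{"tx":0,"ty":0,"tz":20,"roll":-0.104},{"tx":0,"ty":0,"tz":10,"roll":-0.104},{"tx":0,"ty":0,"tz":0,"roll":-0.104},{"tx":0,"ty":0,"tz":0,"roll":0},{"tx":0,"ty":0,"tz":0,"roll":0},{"tx":0,"ty":0,"tz":0,"roll":0}]'
python3 - <<'E'
from h import *
grab('wrist','w2');meas('w2',sh=(.4986,-.384))
to(0.522,-0.2925,0.048,.70)
E
```

```text
t: 2.2
tool_pos: [0.5223, -0.293, 0.16]
tool_rot: [2.951, 1.074, 0.001]
contact_force: [0.8, 0.5, -0.4]
opening: 0.0852
grip_force: 0.0
w2 dial [ 0.52169159 -0.29258606] 22.926841735839844 0.06973105412010985 2943
 ridge n 65 dir -1.4618338189223268 len 0.012269710258466246 z 0.07227905037176857
 shackle ctr 0.49875103759765627 -0.3836730651855469 (11.835030555725098, 63.448970794677734) axis -0.2313880923358683 ztop [0.08553581 0.0900115  0.09082064]
shift mm [ -0.2  -0.7 112.1] yaw 0.6991 roll -0.0009 q6 0.237
```

```bash
python3 -m handwheel '[{"tx":0,"ty":0,"tz":25,"roll":0},{"tx":0,"ty":0,"tz":25,"roll":0},{"tx":0,"ty":0,"tz":25,"roll":0},{"tx":0,"ty":0,"tz":20,"roll":0},{"tx":0,"ty":0,"tz":10,"roll":0},{"tx":0,"ty":0,"tz":7,"roll":0},{"tx":0,"ty":0,"tz":0,"roll":0},{"tx":0,"ty":0,"tz":0,"roll":0}]'
python3 -m handwheel '[{"tx":0,"ty":0,"tz":0,"roll":0},{"tx":0,"ty":0,"tz":0,"roll":0},{"tx":0,"ty":0,"tz":0,"roll":0},{"tx":0,"ty":0,"tz":0,"roll":0},{"tx":0,"ty":0,"tz":0,"roll":0},{"tx":0,"ty":0,"tz":0,"roll":0},{"tx":0,"ty":0,"tz":0,"roll":0},{"tx":0,"ty":0,"tz":0,"roll":0}]' 30 40
```

```text
t: 2.92
tool_pos: [0.5231, -0.2925, 0.0484]
tool_rot: [2.949, 1.079, 0.001]
contact_force: [0.7, -0.4, 1.2]
opening: 0.0854
grip_force: 0.0
t: 3.58
tool_pos: [0.5229, -0.2922, 0.0487]
tool_rot: [2.95, 1.08, 0.001]
contact_force: [-2.3, 1.1, 5.7]
opening: 0.0429
grip_force: 40.5
```

```bash
python3 -m handwheel '[{"tx":0,"ty":0,"tz":0,"roll":0.1},{"tx":0,"ty":0,"tz":0,"roll":0.1},{"tx":0,"ty":0,"tz":0,"roll":0.1},{"tx":0,"ty":0,"tz":0,"roll":0.1},{"tx":0,"ty":0,"tz":0,"roll":0.1},{"tx":0,"ty":0,"tz":0,"roll":0.1},{"tx":0,"ty":0,"tz":0,"roll":0.1},{"tx":0,"ty":0,"tz":0,"roll":0.1},{"tx":0,"ty":0,"tz":0,"roll":0.1},{"tx":0,"ty":0,"tz":0,"roll":0.1}]'
python3 -m handwheel '[{"tx":0,"ty":0,"tz":0,"roll":0.1},{"tx":0,"ty":0,"tz":0,"roll":0.1},{"tx":0,"ty":0,"tz":0,"roll":0.1},{"tx":0,"ty":0,"tz":0,"roll":0.1},{"tx":0,"ty":0,"tz":0,"roll":0.1},{"tx":0,"ty":0,"tz":0,"roll":0.1},{"tx":0,"ty":0,"tz":0,"roll":0.1},{"tx":0,"ty":0,"tz":0,"roll":0.1},{"tx":0,"ty":0,"tz":0,"roll":0.085},{"tx":0,"ty":0,"tz":0,"roll":0},{"tx":0,"ty":0,"tz":0,"roll":0}]'
python3 - <<'E'
from h import *
to(0.522,-0.2925,0.16,-1.185);print(ctrl.get_obs()['wrist_torque'])
E
```

```text
t: 4.42
tool_pos: [0.5232, -0.2936, 0.0487]
tool_rot: [3.103, -0.474, 0.003]
contact_force: [-0.6, -2.7, 3.6]
opening: 0.0428
grip_force: 40.5
t: 5.33
tool_pos: [0.5223, -0.2946, 0.0487]
tool_rot: [2.604, -1.75, 0.004]
contact_force: [-4.9, -6.1, 3.9]
opening: 0.0423
grip_force: 40.6
shift mm [  -1.5   -0.3 -111.3] yaw -1.1834 roll 0.0016 q6 2.12
[-0.88418434  0.67947978 -0.07309911]
```

Now release, rise, and turn back partway for the shackle (yaw -0.25), then look.

```bash
python3 -m handwheel '[{"tx":0,"ty":0,"tz":0,"roll":0},{"tx":0,"ty":0,"tz":0,"roll":0},{"tx":0,"ty":0,"tz":0,"roll":0},{"tx":0,"ty":0,"tz":0,"roll":0},{"tx":0,"ty":0,"tz":0,"roll":0},{"tx":0,"ty":0,"tz":0,"roll":0},{"tx":0,"ty":0,"tz":0,"roll":0},{"tx":0,"ty":0,"tz":0,"roll":0}]' 85 40
python3 -m handwheel '[{"tx":0,"ty":0,"tz":-15,"roll":0},{"tx":0,"ty":0,"tz":-25,"roll":0},{"tx":0,"ty":0,"tz":-25,"roll":0},{"tx":0,"ty":0,"tz":-25,"roll":-0.118},{"tx":0,"ty":0,"tz":-25,"roll":-0.118},{"tx":0,"ty":0,"tz":-15,"roll":-0.118},{"tx":0,"ty":0,"tz":0,"roll":-0.118},{"tx":0,"ty":0,"tz":0,"roll":-0.118},{"tx":0,"ty":0,"tz":0,"roll":-0.118},{"tx":0,"ty":0,"tz":0,"roll":-0.118},{"tx":0,"ty":0,"tz":0,"roll":-0.108},{"tx":0,"ty":0,"tz":0,"roll":0}]'
python3 -m handwheel '[{"tx":0,"ty":0,"tz":0,"roll":0},{"tx":0,"ty":0,"tz":0,"roll":0}]'
python3 - <<'E'
from h import *
im,_=grab('wrist','w3');meas('w3',sh=(.4986,-.384))
to(0.4987,-0.384,0.16,-.25)
cv2.imwrite('pics/w3c.png',im[:,:,::-1])
E
```

```text
t: 6.0
tool_pos: [0.5225, -0.2919, 0.0473]
tool_rot: [-2.608, 1.752, 0.0]
contact_force: [-0.1, -0.8, 0.1]
opening: 0.0851
grip_force: 0.0
t: 7.0
tool_pos: [0.5225, -0.2919, 0.1772]
tool_rot: [-3.117, 0.388, 0.0]
contact_force: [-0.1, -0.5, 0.2]
opening: 0.0849
grip_force: 0.0
t: 7.17
tool_pos: [0.5225, -0.292, 0.1772]
tool_rot: [-3.117, 0.394, 0.0]
contact_force: [-0.5, 0.5, -1.1]
opening: 0.0852
grip_force: 0.0
w3 dial [ 0.52173511 -0.29216415] 22.866209030151367 0.06965335946033871 2576
 ridge n 45 dir 2.9102876007346996 len 0.01112449711245732 z 0.07216618028245264
 shackle ctr 0.49916876220703127 -0.384000244140625 (12.189249038696289, 63.09829330444336) axis -0.2628447425447175 ztop [0.08621358 0.09008018 0.0908578 ]
shift mm [-0.2 95.  17.3] yaw -0.251 roll -0.001 q6 1.188
```

View pics/w3c.png

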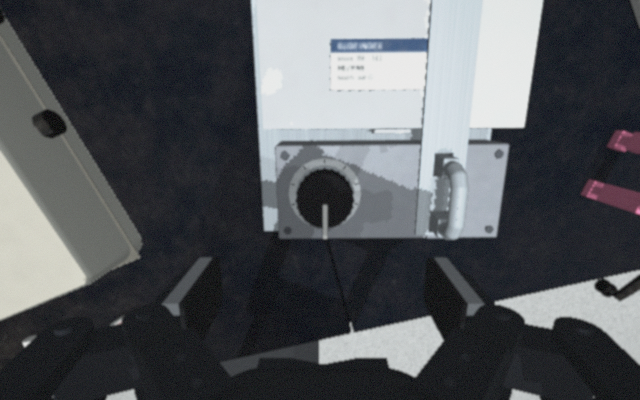

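The ridge points at 2.91 rad, and the index direction is 2.89, so the dial is home. In the picture the ridge is at (325,222), pointing at the mark. The shackle is at (455,197), unmoved. Next I'll grasp the crown.

```bash
python3 -m handwheel '[{"tx":0,"ty":25,"tz":0,"roll":0},{"tx":0,"ty":35,"tz":0,"roll":0},{"tx":0,"ty":25,"tz":10,"roll":0},{"tx":0,"ty":10,"tz":20,"roll":0},{"tx":0,"ty":0,"tz":25,"roll":0},{"tx":0,"ty":0,"tz":25,"roll":0},{"tx":0,"ty":0,"tz":20,"roll":0},{"tx":0,"ty":0,"tz":14,"roll":0},{"tx":0,"ty":0,"tz":0,"roll":0},{"tx":0,"ty":0,"tz":0,"roll":0}]'
python3 -m handwheel '[{"tx":0,"ty":0,"tz":0,"roll":0},{"tx":0,"ty":0,"tz":0,"roll":0},{"tx":0,"ty":0,"tz":0,"roll":0},{"tx":0,"ty":0,"tz":0,"roll":0},{"tx":0,"ty":0,"tz":0,"roll":0},{"tx":0,"ty":0,"tz":0,"roll":0},{"tx":0,"ty":0,"tz":0,"roll":0},{"tx":0,"ty":0,"tz":0,"roll":0},{"tx":0,"ty":0,"tz":0,"roll":0},{"tx":0,"ty":0,"tz":0,"roll":0},{"tx":0,"ty":0,"tz":0,"roll":0},{"tx":0,"ty":0,"tz":0,"roll":0}]' 4 70
```

```text
t: 8.05
tool_pos: [0.4989, -0.3837, 0.0628]
tool_rot: [-3.116, 0.391, 0.002]
contact_force: [0.2, 0.0, 0.3]
opening: 0.0851
grip_force: 0.0
t: 9.05
tool_pos: [0.4993, -0.3844, 0.0639]
tool_rot: [3.117, -0.39, 0.001]
contact_force: [-0.7, 0.4, 5.4]
opening: 0.0099
grip_force: 68.5
```

```bash
python3 -m handwheel '[{"tx":0,"ty":0,"tz":-3,"roll":0},{"tx":0,"ty":0,"tz":-5,"roll":0},{"tx":0,"ty":0,"tz":-7,"roll":0}]'; python3 -m handwheel '[{"tx":0,"ty":0,"tz":-7,"roll":0},{"tx":0,"ty":0,"tz":-8,"roll":0},{"tx":0,"ty":0,"tz":-10,"roll":0},{"tx":0,"ty":0,"tz":-10,"roll":0},{"tx":0,"ty":0,"tz":-15,"roll":0},{"tx":0,"ty":0,"tz":-15,"roll":0},{"tx":0,"ty":0,"tz":-20,"roll":0},{"tx":0,"ty":0,"tz":-20,"roll":0},{"tx":0,"ty":0,"tz":-20,"roll":0},{"tx":0,"ty":0,"tz":-10,"roll":0},{"tx":0,"ty":0,"tz":0,"roll":0},{"tx":0,"ty":0,"tz":0,"roll":0}]'
python3 - <<'E'
from h import *
a=grab('side','s2')[0][150:310,230:390];b=grab('wrist','w4')[0]
c=np.hstack([cv2.resize(a,(400,400)),b[:, 120:520]]);cv2.imwrite('pics/c4.png',c[:,:,::-1])
to(.37,-.2,.22,-.25)
# notebook
W=cloud('top0');m=(W[...,2]>.008)&(W[...,2]<.018)&(W[...,1]>.15)&(W[...,1]<.37)&(W[...,0]>.34)&(W[...,0]<.63)
n,l,st,ce=cv2.connectedComponentsWithStats(m.astype(np.uint8));k=1+st[1:,4].argmax();p=(W[l==k][:,:2]*1000).astype(np.float32);print(cv2.minAreaRect(p),len(p))
E
```

```text
t: 9.3
tool_pos: [0.4981, -0.3831, 0.0767]
tool_rot: [-3.115, 0.39, 0.004]
contact_force: [-0.3, -0.7, -2.6]
opening: 0.0101
grip_force: 68.1
t: 10.3
tool_pos: [0.4993, -0.3843, 0.2143]
tool_rot: [3.116, -0.39, 0.002]
contact_force: [1.0, -0.2, -2.9]
opening: 0.0095
grip_force: 68.1
shift mm [-169.8 -146.1   -7.7] yaw -0.2492 roll 0.0008 q6 1.046
((489.4895935058594, 262.958740234375), (214.4553680419922, 150.9713134765625), 14.267330169677734) 1831
```

View pics/c4.png

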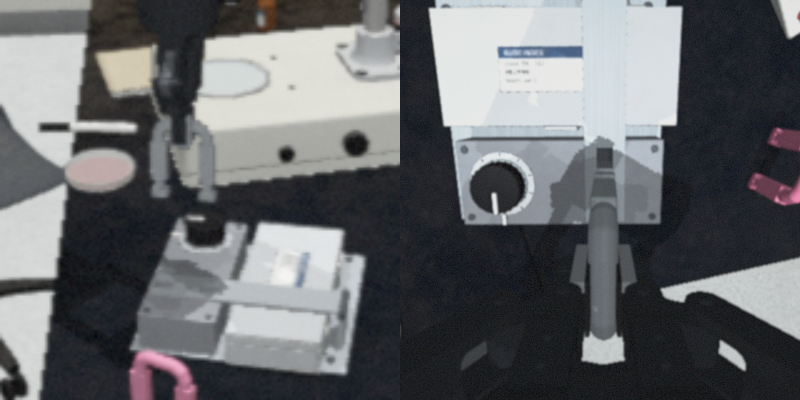

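The shackle is held upright and clear of the lock, and the dial is still on its mark. The notebook centre is (0.489, 0.263). Next I'll carry it across in front of the microscope.

```bash
python3 -m handwheel '[{"tx":-10,"ty":-10,"tz":0,"roll":0},{"tx":-20,"ty":-18,"tz":0,"roll":0},{"tx":-22,"ty":-20,"tz":0,"roll":0},{"tx":-22,"ty":-20,"tz":0,"roll":0},{"tx":-22,"ty":-20,"tz":0,"roll":0},{"tx":-22,"ty":-20,"tz":0,"roll":0},{"tx":-22,"ty":-20,"tz":0,"roll":0},{"tx":-15,"ty":-14,"tz":0,"roll":0},{"tx":-6,"ty":-6,"tz":0,"roll":0},{"tx":0,"ty":0,"tz":0,"roll":0}]'
python3 - <<'E'
from h import *
to(.378,.25,.21,.35)
E
```

```text
t: 11.23
tool_pos: [0.3786, -0.1996, 0.212]
tool_rot: [-3.117, 0.389, 0.002]
contact_force: [-0.2, -0.2, -2.2]
opening: 0.0098
grip_force: 68.3
shift mm [-111.  -435.7    2.4] yaw -0.248 roll -0.598 q6 1.159
```

```bash
python3 -m handwheel '[{"tx":-3,"ty":-12,"tz":0,"roll":0},{"tx":-6,"ty":-24,"tz":0,"roll":0},{"tx":-7,"ty":-27,"tz":0,"roll":0},{"tx":-7,"ty":-27,"tz":0,"roll":0},{"tx":-7,"ty":-27,"tz":0,"roll":0},{"tx":-7,"ty":-27,"tz":0,"roll":0},{"tx":-7,"ty":-27,"tz":0,"roll":0},{"tx":-7,"ty":-27,"tz":0,"roll":0},{"tx":-7,"ty":-27,"tz":0,"roll":0}]'
python3 -m handwheel '[{"tx":-7,"ty":-27,"tz":0,"roll":0},{"tx":-7,"ty":-27,"tz":0,"roll":0},{"tx":-7,"ty":-27,"tz":0,"roll":0},{"tx":-7,"ty":-27,"tz":0,"roll":0},{"tx":-7,"ty":-27,"tz":0,"roll":0},{"tx":-7,"ty":-27,"tz":0,"roll":0},{"tx":-7,"ty":-27,"tz":0,"roll":0},{"tx":-4,"ty":-18,"tz":0,"roll":0},{"tx":0,"ty":0,"tz":0,"roll":0},{"tx":0,"ty":0,"tz":0,"roll":0}]'
python3 -m handwheel '[{"tx":0,"ty":0,"tz":0,"roll":-0.1},{"tx":0,"ty":0,"tz":0,"roll":-0.1},{"tx":0,"ty":0,"tz":0,"roll":-0.1},{"tx":0,"ty":0,"tz":0,"roll":-0.1},{"tx":0,"ty":0,"tz":0,"roll":-0.1},{"tx":0,"ty":0,"tz":0,"roll":-0.1},{"tx":0,"ty":0,"tz":0,"roll":0},{"tx":0,"ty":0,"tz":0,"roll":0}]'
python3 - <<'E'
from h import *
to(.475,.292,.21,.35)
E
```

```text
t: 11.98
tool_pos: [0.3792, 0.0327, 0.2133]
tool_rot: [-3.117, 0.392, 0.0]
contact_force: [0.3, -0.5, -2.1]
opening: 0.01
grip_force: 68.4
t: 12.82
tool_pos: [0.3787, 0.2458, 0.2128]
tool_rot: [3.116, -0.388, -0.002]
contact_force: [0.5, 0.3, -1.8]
opening: 0.0098
grip_force: 68.6
t: 13.48
tool_pos: [0.3789, 0.2444, 0.2132]
tool_rot: [3.094, 0.542, -0.0]
contact_force: [0.0, -0.4, -2.5]
opening: 0.0095
grip_force: 68.6
shift mm [106.6 -12.1   3.1] yaw 0.3468 roll -0.0032 q6 1.632
```

```bash
python3 -m handwheel '[{"tx":10,"ty":-2,"tz":0,"roll":0},{"tx":15,"ty":-2,"tz":0,"roll":0},{"tx":18,"ty":-2,"tz":0,"roll":0},{"tx":18,"ty":-2,"tz":0,"roll":0},{"tx":18,"ty":-2,"tz":0,"roll":0},{"tx":15,"ty":-2,"tz":0,"roll":0},{"tx":9,"ty":0,"tz":0,"roll":0},{"tx":4,"ty":0,"tz":0,"roll":0},{"tx":0,"ty":0,"tz":0,"roll":0},{"tx":0,"ty":0,"tz":0,"roll":0},{"tx":0,"ty":0,"tz":0,"roll":0},{"tx":0,"ty":0,"tz":0,"roll":0}]'
python3 - <<'E'
from h import *
a=grab('side','s3')[0];b=grab('top','t3')[0];w=grab('wrist','w5')[0]
c=np.hstack([cv2.resize(a[30:230,200:400],(266,400)),cv2.resize(b[150:270,180:345],(266,400)),cv2.resize(w,(266,200)).repeat(2,0)]);cv2.imwrite('pics/c5.png',c[:,:,::-1])
W=cloud('t3');m=(W[...,2]>.008)&(W[...,2]<.018)&(W[...,1]>.15)&(W[...,1]<.37)&(W[...,0]>.34)&(W[...,0]<.63);print(m.sum())
meas('t3')
E
```

```text
t: 14.48
tool_pos: [0.4744, 0.2929, 0.2134]
tool_rot: [3.093, 0.548, -0.0]
contact_force: [-0.6, -0.1, -2.3]
opening: 0.0096
grip_force: 68.6
1803
t3 dial [ 0.52318262 -0.29113937] 21.733718872070312 0.07061698696851337 128
 ridge n 10 dir -1.2769804831585854 len 0.0015271541605752798 z 0.07266155193084789
```

View pics/c5.png

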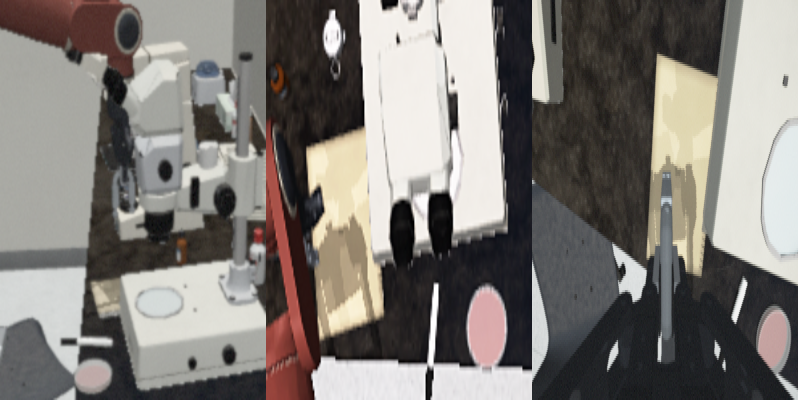

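The shackle is held upright over the notebook and clear of the microscope, and the petri dish hasn't moved. I'm handing the job in.

```bash
python3 -c "
from station import ctrl
print(ctrl.finish_job())"
```

```text
the job is handed in; nothing more can be done
None
```

The job is handed in, with no verdict reported back: I turned the dial to its index mark and pulled the shackle free, and the gripper holds it upright about 15 cm above the bench and about 3 cm off the notebook's middle.

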